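# Turn a junction-box base mouth up and lock it in the wiring jig

## Robot

A 6-joint arm with a two-finger parallel gripper is mounted at the origin on a cart in front of the work surface, level with it; the furniture and walls round the work are solid. World frame = base frame: x ahead of the robot, y to its left, z up, the work surface at z = 0. Lengths are in m, angles in rad, forces in N, time in s.
With the tool pointing down it reaches from about 0.375 to 0.975 m from the base axis. Payload 3.8 kg.
Tool frame: the origin (TCP) lies at the centre of the arm's flange, where the gripper is bolted on; the fingertips stand 173 mm ahead of it and the grasp point (between the pads) lies 155 mm ahead of it (bot.tip_reach is the distance from the TCP to the fingertips, in m); z points along the fingers, y is the line along which they close (so a half turn about z gives the same grasp; the last joint's range is limited). The gripper opens to 85 mm and grips with 20 to 120 N. Pads are 22 mm wide; open, the fingers measure 114 mm over their backs; the gripper's body (76 mm by 85 mm) begins 54 mm behind the grasp point. The pads swing forward as they close: fully open they stand 13 mm farther back than shut.
Start: joints at [-1.302, 0.264, 1.604, -0, 1.274, -0.037], TCP at [0.203, -0.644, 0.405] pointing down, gripper open.
Joint ranges: [-2.63, 2.63], [-0.94, 2.18], [0.31, 2.57], [-1.31, 4.45], [0, 2.66], [-2.55, 2.55]. Speed limits (rad/s): [2.57, 2.57, 3.14, 3.14, 3.14, 3.14].

## Interface

Orientations are given as a rotation vector (axis times angle).
In Python, from workcell import bot gives the robot as it stands.
- The arm moves only by the tool drive_tool, never from a script. Its arguments are lists of equal length, an entry for each row: "claw": the finger opening in mm, from 0 to 85.4; "slide": the shift along the world's x, y, z each as a share of 0.5 m, from -1 to 1, a list of three; "yaw": the turn about the world's z as a share of 180 degrees, from -1 to 1. A call has 1 to 8 rows; each row is the pose to reach, as a shift and turn from the pose commanded when the call began, turning the shorter way round; what a row does not reach only later rows make up. A row lasts 1/12 s, in which the tool goes at most 41.7 mm and 7.16 degrees, less where a joint would pass 70% of its speed; a pose out of reach is approached as far as the arm can. A call with a number of a shift or a turn outside -1 to 1 is refused whole. A call with a gripper value outside its range is refused whole. The fingers move at their own pace and stop on an object; "newtons" is the grip in N (left out, the last holds). Time passes only in rows, so rows that repeat a pose let the fingers close. It gives the time, the measured TCP pose, the force, the opening and the grip force at its end, in the units of the state.
- bot.read_state(): the state, without advancing time (a new reading comes with each control period).
- bot.read_camera(name): name is "scene" or "top" or "wrist"; returns a dict with "color" (400x640x3 uint8, red, green, blue), "depth" (400x640 float32, m along the optical axis (not along the pixel's ray), 0 where there is no reading), "mtx" (3x3 intrinsics, pixels), "eye" and "rotation" of the camera in the world. Camera axes: x right, y up, looking along -z (the intrinsics and any distortion apply to the point x, -y, -z); pixel columns grow to the right and rows downward; lengths in m; the calibration is good to about 2 mm. The wrist camera is an equidistant fisheye: a pixel r from the principal point sees the ray r / f radians off the axis. A picture is of the moment at which its call begins.
- bot.finish_job(): hands the job in; it is judged then, once.
The state is a dict: "time": time; "q": joint angles; "joint_vel": joint speeds; "joint_torque": joint torques, N m; "tool_pos": TCP position; "tcp_rot": TCP orientation; "wrist_force": force on the tool from outside, world axes, zero at the start; "torque": the same for the moment, N m; "width": opening from 0.0 (shut) to 1.0 (fully open); "grip_force": force on a finger pad.
Only numpy, scipy, OpenCV 4.12 (cv2) and the standard library are available. Lean on these libraries where they do the work, as an engineer would, in place of code of your own. Each camera call takes 0.05 s, during which the arm holds its last target. There are 200 camera calls.

## Task

The grey metal junction-box base lying mouth down on the bench is to be wired next: turn it over mouth up and slide it, long side across, into the wiring jig with its flange under the two keeper rails until it is fully home against the back stop. Then swing the jig's latch fully shut across behind it so that it cannot come out. Leave the other things on the bench where they are.

Things in the scene. Friction and masses are not known exactly. Their poses are not given: they have to be found in the camera images.
- box: Open grey metal junction-box base 44 mm high, starting mouth down. Walls 64 (x) by 90 (y) mm outside, 3 mm thick, small screw bosses in the inner corners. The closed end is a 4 mm plate 84 (x) by 114 (y) mm that overhangs the walls as a flange. Origin: centre of the mouth; z points from mouth to closed end (up at the start), x along the short side, at the start roughly away from the robot.
- box_hook (a point): Point under the flange on the box's -x side (nearer the robot at the start), at (-37, 0, 40) mm in the box frame, 5 mm in from the flange's edge. The flange stands out 10 mm from the walls here and 12 mm at the y sides; mouth down, its underside is 40 mm above the bench.
- box_base (a point): Centre of the outer face of the closed end, at (0, 0, 44) mm in the box frame. When the box stands mouth up on the bench this point is at height 0 and the box origin at 44 mm. The box weighs about 0.3 kg.
- jig: Steel wiring jig fixed to the bench, 15 mm high. Origin: on the bench, where the box's middle is when home; x along the rails, sliding in, y to the left. Rails x = -42 to 42 mm, side faces y = +-59.5 mm, lips over the flange from |y| = 50 mm out, undersides 8.5 mm high; back stop face x = 42 mm; flares widen the mouth to 145 mm at x = -68 mm. No floor plate: the box slides on the bench.
- latch (a joint): Swing latch of the jig: flat dark arm 12 mm wide, 16 to 23 mm above the bench, 66 mm from pivot to knob. 0 rad = closed: it points along the jig's +y across the mouth, passing over the flange, 3 mm behind the near wall of a box that is home. It grows to 2.0 as it opens; at 1.57 it points along the jig's -x, toward the robot. It stays where it is left.
- latch_pivot (a point): Upright pivot of the latch on the right of the jig's mouth, at (-41, -90) mm in the jig frame, 22 mm above the bench.
- latch_knob (a point): Middle of the black upright knob on the free end of the latch, 13 mm in diameter, its top 47 mm above the bench; this point is 37 mm above the bench.
- screwdriver: Red screwdriver 218 mm long, lying along the bench's front edge; leave alone.
- tape: Roll of yellow tape, 66 mm in diameter, 19 mm high, in front of the laptop; leave alone.
- bin: Blue open-fronted parts bin 103x121x75 mm with small parts in it, right front; leave alone.
- grease_tub: White tub with a blue lid, 37 mm in diameter, 54 mm high, at the back left; leave alone.

How it is judged:
By the outcome, as a careful person would: the job done as asked, in the order asked, and still so for the second after the job is handed in, with the robot touching nothing.
It also fails if it takes over 61 s, if anything falls off the work surface, if the arm or the gripper's body presses on something with over 40 N, if the wrist force passes 120 N, or if a joint passes its speed limit or range.

## Working session

There is one attempt and no reset: what is moved stays moved. The work goes in short steps, Python scripts to look and compute and a tool call to move; the robot and the scene stay as the last step left them, time stands still between calls to the robot, and variables do not carry over. Pictures are saved under pics/ and viewed, at most 10 in all, crops included, and the job is handed in when it is done.

Besides the shell and the picture viewer there is one more tool, called by a JSON object that holds its "fn" and its "kwargs", one argument or row to a line. drive_tool: Moves the arm, as the interface text tells. Shift numbers are shares of 0.5 m and turn numbers shares of 180 degrees, none past 1 either way. Its arguments: {"type":"object","properties":{"claw":{"type":"array","items":{"type":"number"}},"slide":{"type":"array","items":{"type":"array","items":{"type":"number"}}},"yaw":{"type":"array","items":{"type":"number"}},"newtons":{"type":"number"}},"required":["claw","slide","yaw"]}

```bash
mkdir -p pics; ls
python3 - <<'E'
from workcell import bot
import cv2,numpy as np
s=bot.read_state();print({k:np.round(v,3) for k,v in s.items()},bot.tip_reach)
for n in("scene","top"):
    c=bot.read_camera(n);cv2.imwrite(f"pics/{n}0.png",c["color"][...,::-1]);np.savez(f"{n}0.npz",**c)
    print(n,c["eye"],c["rotation"],c["mtx"],c.keys())
E
```

```text
pics
{'time': np.float64(0.0), 'q': array([-1.302,  0.265,  1.605, -0.   ,  1.274, -0.037]), 'joint_vel': array([-0.   ,  0.001, -0.002, -0.001, -0.   , -0.   ]), 'joint_torque': array([ 3.0000e-03, -5.1511e+01, -3.6731e+01,  0.0000e+00,  1.3000e-02,
        0.0000e+00]), 'tool_pos': array([ 0.203, -0.643,  0.403]), 'tcp_rot': array([-3.103, -0.478,  0.   ]), 'wrist_force': array([-0.138,  0.446, -0.626]), 'torque': array([-0.049, -0.038, -0.045]), 'grip_force': np.float64(0.0), 'width': np.float64(1.0)} 0.1734
scene [-0.17376542  0.36343211  1.04534459] [ 0.41736282 -0.74877562 -2.04407553] [[500.83953612   0.         315.22926686]
 [  0.         500.83953612 202.94038013]
 [  0.           0.           1.        ]] dict_keys(['color', 'depth', 'mtx', 'eye', 'rotation'])
top [ 0.40017507 -0.12438651  0.90126103] [ 0.14277509 -0.10613004 -1.56107245] [[360.90324336   0.         315.40001278]
 [  0.         360.90324336 201.61878447]
 [  0.           0.           1.        ]] dict_keys(['color', 'depth', 'mtx', 'eye', 'rotation'])
```

View pics/scene0.png

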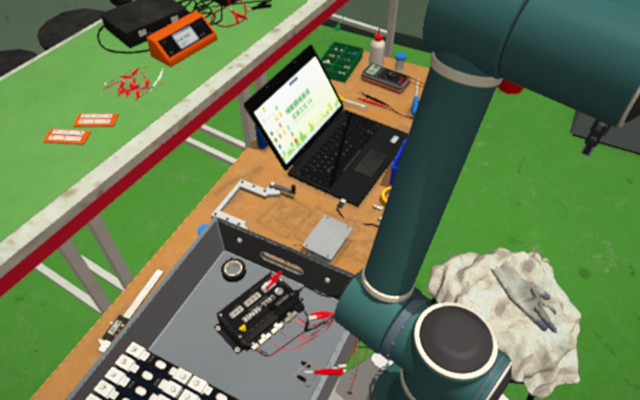

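View pics/top0.png

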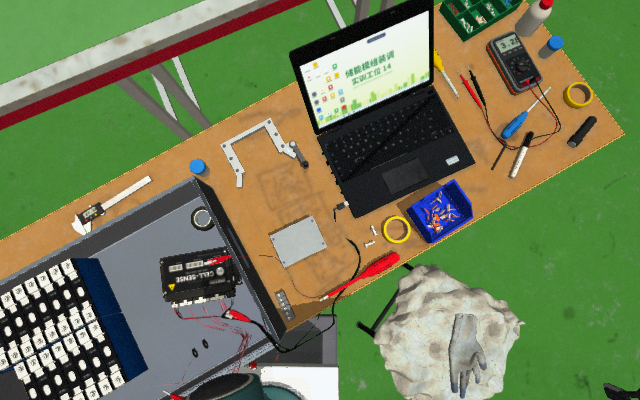

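```bash
cat > h.py <<'E'
import numpy as np,cv2
from scipy.spatial.transform import Rotation as R
def rays(c,px):
    px=np.atleast_2d(px).astype(float);K=np.asarray(c["mtx"])
    r=np.asarray(c["rotation"]);M=r if r.shape==(3,3) else R.from_rotvec(r).as_matrix()
    u=(px[:,0]-K[0,2])/K[0,0];v=(px[:,1]-K[1,2])/K[1,1]
    return np.stack([u,-v,-np.ones_like(u)],1)@M.T
def plane(c,px,z):
    d=rays(c,px);e=np.asarray(c["eye"]);return e+d*((z-e[2])/d[:,2])[:,None]
def cloud(c):
    h,w=c["depth"].shape;g=np.stack(np.meshgrid(np.arange(w),np.arange(h)),-1).reshape(-1,2)
    return (np.asarray(c["eye"])+rays(c,g)*c["depth"].reshape(-1,1)).reshape(h,w,3)
def proj(c,P):
    M=R.from_rotvec(np.asarray(c["rotation"])).as_matrix();p=(np.atleast_2d(P)-c["eye"])@M;K=c["mtx"]
    return np.stack([K[0,2]+K[0,0]*p[:,0]/-p[:,2],K[1,2]+K[1,1]*-p[:,1]/-p[:,2]],1)
E
python3 - <<'E'
from h import *
for n,(x0,y0,x1,y1),f in(("top",(180,90,360,320),3.3),("scene",(190,160,420,280),3.4)):
    c=dict(np.load(n+"0.npz"))
    im=cv2.resize(c["color"][y0:y1,x0:x1,::-1],None,fx=f if n!="top" else 2.6,fy=f if n!="top" else 2.6,interpolation=cv2.INTER_CUBIC);cv2.imwrite(f"pics/{n}crop.png",im)
    P=cloud(c)
    # box top plane points
    m=(np.abs(P[...,2]-.044)<.006)
    k,l,s,ce=cv2.connectedComponentsWithStats(m.astype(np.uint8))
    for i in range(1,k):
        if 300<s[i,4]<6000:
            q=P[l==i];r=cv2.minAreaRect((q[:,:2]*1000).astype(np.float32));print(n,s[i],np.round(ce[i]),"med z",np.median(q[:,2]).round(4),r)
c=dict(np.load("top0.npz"))
print(plane(c,[[250,330],[180,180],[200,178],[285,330],[640,130],[350,210],[330,250],[398,230],[430,215],[198,166]],0).round(3))
E
```

```text
top [312  72 122  58 593] [373. 101.] med z 0.0439 ((794.5512084960938, -247.6360626220703), (13.06368350982666, 335.80889892578125), 24.84480857849121)
top [ 270  216   57   52 1699] [298. 241.] med z 0.0439 ((443.0945739746094, -62.79478454589844), (83.9471206665039, 113.99126434326172), 26.019712448120117)
top [ 160  246   74   56 2833] [195. 275.] med z 0.0471 ((362.74163818359375, 174.16757202148438), (112.26233673095703, 165.07736206054688), 9.251556396484375)
top [ 88 258  55 116 381] [115. 315.] med z 0.0437 ((269.727294921875, 363.5552978515625), (294.9910583496094, 12.2977876663208), 30.089927673339844)
scene [149  26  64  33 311] [184.  44.] med z 0.0443 ((1446.314453125, -119.37065887451172), (246.5653839111328, 94.45130920410156), 89.13028717041016)
scene [279  98  64  69 393] [310. 133.] med z 0.0444 ((793.724853515625, -249.61744689941406), (18.93851089477539, 341.8027648925781), 24.893617630004883)
scene [ 302  214   51   46 1243] [327. 236.] med z 0.0442 ((441.47918701171875, -63.66693115234375), (85.21650695800781, 117.99742889404297), 26.608322143554688)
scene [142 242 199 105 625] [230. 282.] med z 0.044 ((457.8831481933594, 185.82830810546875), (442.7994689941406, 219.74131774902344), 73.54989624023438)
scene [ 216  271   85   75 2680] [258. 309.] med z 0.0471 ((359.8180236816406, 174.13967895507812), (112.98101043701172, 167.1233367919922), 10.036812782287598)
[[ 0.231  0.052  0.   ]
 [ 0.599  0.247  0.   ]
 [ 0.605  0.195  0.   ]
 [ 0.232 -0.032  0.   ]
 [ 0.733 -0.932  0.   ]
 [ 0.523 -0.19   0.   ]
 [ 0.423 -0.14   0.   ]
 [ 0.474 -0.309  0.   ]
 [ 0.512 -0.389  0.   ]
 [ 0.636  0.202  0.   ]]
```

View pics/topcrop.png

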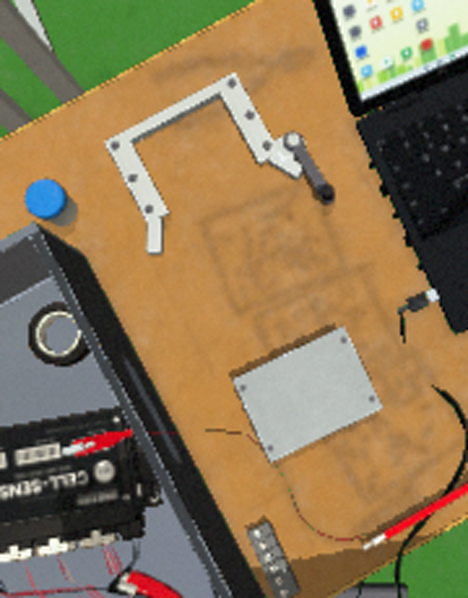

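View pics/scenecrop.png

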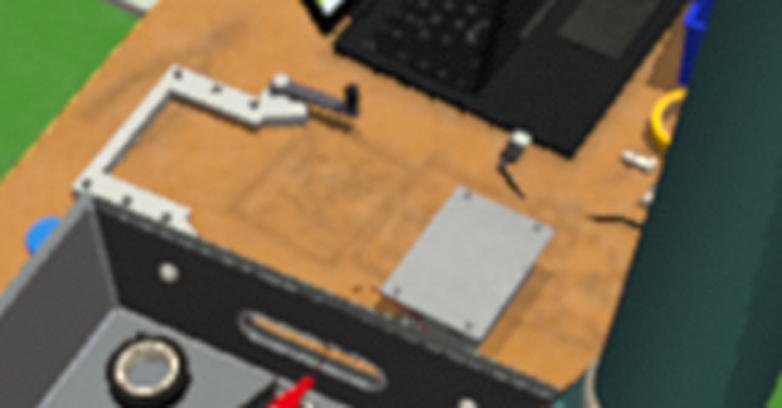

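Run:
```python
from h import *
c=dict(np.load("top0.npz"));im=c["color"];hsv=cv2.cvtColor(im,cv2.COLOR_RGB2HSV)
o=np.array([.443,-.063]);a=np.radians(26.2);Rm=np.array([[np.cos(a),-np.sin(a)],[np.sin(a),np.cos(a)]])
P=cloud(c)
m=np.zeros(im.shape[:2],np.uint8);m[110:195,215:305]=1
w=(m>0)&(hsv[...,1]<60)&(hsv[...,2]>140)
ys,xs=np.nonzero(w)
q=plane(c,np.stack([xs,ys],1),.015)[:,:2]
print(len(xs),cv2.minAreaRect((q*1000).astype(np.float32)))
r=cv2.fitLine((q).astype(np.float32),cv2.DIST_L2,0,.01,.01)
L=((q-o)@Rm)*1000
# profile in box frame
for x0 in range(60,340,6):
    t=L[(L[:,0]>=x0)&(L[:,0]<x0+6)]
    if len(t):
        s=np.sort(t[:,1]);g=np.nonzero(np.diff(s)>8)[0];seg=np.split(s,g+1);print(x0,[(round(z[0],1),round(z[-1],1)) for z in seg])
# drawer wall: points z>0.06 left of box
B=((P[...,:2]-o)@Rm)*1000
mm=(P[...,2]>.05)&(B[...,0]>-150)&(B[...,0]<200)&(B[...,1]>50)&(B[...,1]<250)&(c["depth"]>0)
t=B[mm];z=P[mm][:,2]
for x0 in range(-150,200,50):
    s=(t[:,0]>=x0)&(t[:,0]<x0+50)
    if s.any(): print("wall",x0,np.percentile(t[s][:,1],[1,10]).round(),z[s].max().round(3))
pk=plane(c,[[292.3,144.2]],.024)[:,:2];kk=plane(c,[[305,164]],.045)[:,:2];print("pivot,knob",pk,kk,(pk-o)@Rm,(kk-o)@Rm)
```

```text
939 ((675.4036865234375, 44.21910858154297), (124.321533203125, 185.6009521484375), 29.64900779724121)
186 [(np.float64(70.5), np.float64(76.0))]
192 [(np.float64(68.4), np.float64(82.9))]
198 [(np.float64(-85.1), np.float64(-77.2)), (np.float64(65.2), np.float64(78.5))]
204 [(np.float64(-87.4), np.float64(-73.7)), (np.float64(63.1), np.float64(75.4))]
210 [(np.float64(-86.2), np.float64(-69.1)), (np.float64(60.0), np.float64(72.3))]
216 [(np.float64(-85.0), np.float64(-65.6)), (np.float64(48.9), np.float64(71.4))]
222 [(np.float64(-94.1), np.float64(-94.1)), (np.float64(-83.8), np.float64(-54.1)), (np.float64(49.1), np.float64(71.6))]
228 [(np.float64(-101.0), np.float64(-51.7)), (np.float64(49.3), np.float64(71.8))]
234 [(np.float64(-97.5), np.float64(-51.7)), (np.float64(49.5), np.float64(72.0))]
240 [(np.float64(-78.0), np.float64(-51.6)), (np.float64(49.6), np.float64(72.2))]
246 [(np.float64(-73.3), np.float64(-51.5)), (np.float64(50.9), np.float64(72.4))]
252 [(np.float64(-72.1), np.float64(-50.3)), (np.float64(51.0), np.float64(72.6))]
258 [(np.float64(-72.1), np.float64(-50.
[... 405 characters left out ...]
oat64(-48.7)), (np.float64(53.4), np.float64(74.9))]
294 [(np.float64(-70.5), np.float64(-48.6)), (np.float64(42.1), np.float64(42.1)), (np.float64(53.5), np.float64(75.1))]
300 [(np.float64(-69.3), np.float64(-47.4)), (np.float64(22.8), np.float64(76.5))]
306 [(np.float64(-69.3), np.float64(75.5))]
312 [(np.float64(-69.2), np.float64(73.3))]
318 [(np.float64(-69.2), np.float64(-11.4))]
wall -150 [116. 117.] 0.138
wall -100 [119. 120.] 0.139
wall -50 [ 76. 123.] 0.139
wall 0 [ 85. 127.] 0.138
wall 50 [129. 130.] 0.139
wall 100 [133. 133.] 0.139
wall 150 [136. 137.] 0.138
pivot,knob [[ 0.68736223 -0.0436673 ]] [[ 0.63017753 -0.07762409]] [[ 0.22779155 -0.09054093]] [[ 0.16148998 -0.09576157]]
```

{"fn": "drive_tool", "kwargs": {
  "claw": [0, 0, 0, 0, 0, 0, 0, 0],
  "slide": [
    [0.28, 0.6, 0],
    [0.28, 0.6, 0],
    [0.28, 0.6, 0],
    [0.28, 0.6, 0],
    [0.28, 0.6, 0],
    [0.28, 0.6, 0],
    [0.28, 0.6, 0],
    [0.28, 0.6, 0]
  ],
  "yaw": [0.048, 0.048, 0.048, 0.048, 0.048, 0.048, 0.048, 0.048],
  "newtons": 40
}}

```text
time: 0.77
tool_pos: [0.3434, -0.3414, 0.4042]
tcp_rot: [-3.059, -0.71, 0.0]
wrist_force: [-0.4, 0.1, 0.7]
width: -0.0
grip_force: 0.0
```

{"fn": "drive_tool", "kwargs": {
  "claw": [0, 0, 0, 0, 0, 0, 0, 0],
  "slide": [
    [0.29, 0.61, -0.22],
    [0.29, 0.61, -0.22],
    [0.29, 0.61, -0.22],
    [0.29, 0.61, -0.22],
    [0.29, 0.61, -0.22],
    [0.29, 0.61, -0.22],
    [0.29, 0.61, -0.22],
    [0.29, 0.61, -0.22]
  ],
  "yaw": [0, 0, 0, 0, 0, 0, 0, 0]
}}

```text
time: 1.43
tool_pos: [0.4794, -0.0554, 0.3007]
tcp_rot: [3.06, 0.711, -0.0]
wrist_force: [1.4, -0.5, -0.2]
width: 0.001
grip_force: 0.0
```

{"fn": "drive_tool", "kwargs": {
  "claw": [0, 0, 0],
  "slide": [
    [0, 0, 0],
    [0, 0, 0],
    [0, 0, 0]
  ],
  "yaw": [0, 0, 0]
}}

```text
time: 1.68
tool_pos: [0.4791, -0.0573, 0.3011]
tcp_rot: [3.06, 0.713, -0.002]
wrist_force: [-0.0, -0.3, 0.1]
width: -0.003
grip_force: 0.0
```

Run:
```python
from workcell import bot
from h import *
s=bot.read_state();print(s["tool_pos"],s["wrist_force"],R.from_rotvec(s["tcp_rot"]).as_matrix().round(3).tolist())
c=bot.read_camera("wrist");print(c["mtx"][0],c["eye"],c["rotation"]);cv2.imwrite("pics/w1.png",c["color"][...,::-1])
```

```text
[ 0.47908374 -0.05730868  0.30110091] [-0.02111883 -0.34210169  0.07772819] [[0.897, 0.442, -0.001], [0.442, -0.897, -0.0], [-0.001, -0.0, -1.0]]
[309.70691629   0.         320.72232547] [ 0.54541497 -0.02456099  0.27030423] [-0.26257069  0.16437138 -1.10574028]
```

View pics/w1.png

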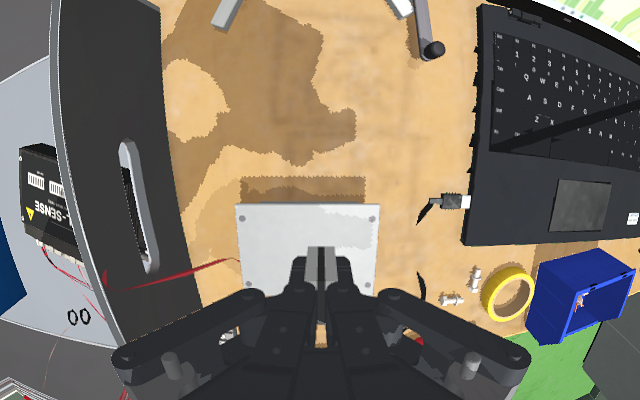

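{"fn": "drive_tool", "kwargs": {
  "claw": [0, 0, 0, 0],
  "slide": [
    [0.016, 0.032, -0.08],
    [0.016, 0.032, -0.158],
    [0.016, 0.032, -0.158],
    [0.016, 0.032, -0.158]
  ],
  "yaw": [0, 0, 0, 0]
}}

```text
time: 2.07
tool_pos: [0.4862, -0.0427, 0.2215]
tcp_rot: [-3.06, -0.708, 0.006]
wrist_force: [1.3, 0.2, 0.7]
width: -0.002
grip_force: 0.0
```

{"fn": "drive_tool", "kwargs": {
  "claw": [0, 0],
  "slide": [
    [0, 0, -0.008],
    [0, 0, -0.008]
  ],
  "yaw": [0, 0]
}}

```text
time: 2.23
tool_pos: [0.4878, -0.0425, 0.2199]
tcp_rot: [3.06, 0.708, 0.003]
wrist_force: [-0.0, 0.4, -0.1]
width: -0.002
grip_force: 0.0
```

{"fn": "drive_tool", "kwargs": {
  "claw": [0, 0],
  "slide": [
    [0, 0, -0.006],
    [0, 0, -0.006]
  ],
  "yaw": [0, 0]
}}

```text
time: 2.4
tool_pos: [0.4876, -0.0419, 0.2165]
tcp_rot: [3.06, 0.71, 0.003]
wrist_force: [1.7, -0.3, 0.6]
width: -0.001
grip_force: 0.5
```

{"fn": "drive_tool", "kwargs": {
  "claw": [0, 0],
  "slide": [
    [0, 0, -0.006],
    [0, 0, -0.006]
  ],
  "yaw": [0, 0]
}}

```text
time: 2.57
tool_pos: [0.4889, -0.0415, 0.2145]
tcp_rot: [3.059, 0.71, 0.007]
wrist_force: [1.0, 0.9, 5.9]
width: 0.005
grip_force: 2.4
```

Run:
```python
from workcell import bot
from h import *
s=bot.read_state();print(s["tool_pos"],s["wrist_force"])
c=bot.read_camera("wrist")
t=bot.read_camera("scene");P=cloud(t)
a=np.radians(26.2);Rm=np.array([[np.cos(a),-np.sin(a)],[np.sin(a),np.cos(a)]]);B=(P[...,:2]-[.443,-.063])@Rm
for x0 in range(-50,60,10):
    m=(abs(B[...,0]*1000-x0-5)<5)&(B[...,1]<.05)&(B[...,1]>.02)&(t["depth"]>0)
    print(x0,m.sum(),np.percentile(P[m][:,2],[10,50,90]).round(4) if m.any() else '')
```

```text
[ 0.48886407 -0.04152999  0.21445714] [0.97600399 0.92437001 5.92894888]
-50 42 [-0.0015  0.0024  0.0458]
-40 78 [-0.0009  0.0405  0.0469]
-30 56 [0.0114 0.0436 0.0462]
-20 56 [0.0097 0.0434 0.0459]
-10 60 [0.0078 0.044  0.0467]
0 54 [0.0091 0.0432 0.0466]
10 67 [0.0172 0.0441 0.2337]
20 383 [0.0454 0.26   0.3396]
30 473 [0.0474 0.2608 0.3729]
40 376 [0.1359 0.2488 0.3484]
50 315 [0.1446 0.2595 0.4254]
```

{"fn": "drive_tool", "kwargs": {
  "claw": [0, 0],
  "slide": [
    [0, 0, -0.006],
    [0.002, 0.001, -0.012]
  ],
  "yaw": [0, 0]
}}

```text
time: 2.83
tool_pos: [0.4893, -0.0409, 0.2076]
tcp_rot: [3.059, 0.711, 0.005]
wrist_force: [1.0, 0.9, 1.8]
width: 0.0
grip_force: 0.6
```

Run:
```python
from workcell import bot
from h import *
t=bot.read_camera("scene");w=bot.read_camera("wrist")
a=cv2.resize(t["color"][190:290,240:400],(640,400),interpolation=cv2.INTER_CUBIC);b=cv2.resize(w["color"][150:350,150:470],(640,400))
cv2.imwrite("pics/p2.png",cv2.resize(np.vstack([a,b]),(480,600))[...,::-1])
```

```text
(no output)
```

View pics/p2.png

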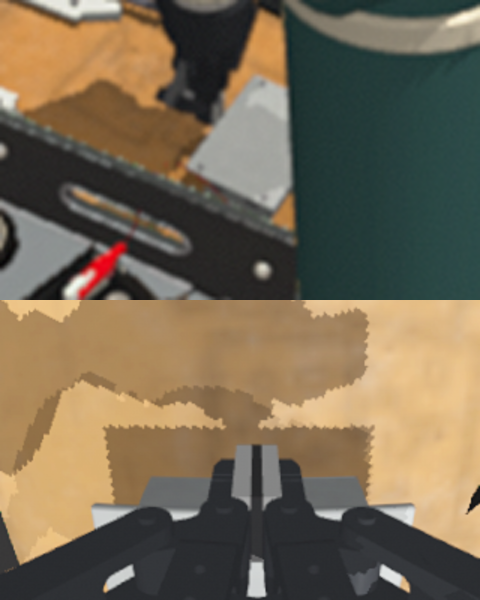

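```bash
cat >> h.py <<'E'
def boxplane(name="scene",zlo=.015,zhi=.2,c=None):
    """segment grey plate near the bench spot; print plane fit + rect"""
    from workcell import bot
    c=c or bot.read_camera(name);P=cloud(c);hsv=cv2.cvtColor(c["color"],cv2.COLOR_RGB2HSV)
    m=(hsv[...,1]<40)&(hsv[...,2]>110)&(P[...,2]>zlo)&(P[...,2]<zhi)&(P[...,0]>.3)&(P[...,0]<.66)&(P[...,1]>-.2)&(P[...,1]<.12)&(c["depth"]>0)
    k,l,s,ce=cv2.connectedComponentsWithStats(m.astype(np.uint8));i=1+np.argmax(s[1:,4]);q=P[l==i]
    o=np.median(q,0);n=np.linalg.svd(q-q.mean(0))[2][2];n*=np.sign(n[2])
    for _ in range(3):
        k=abs((q-o)@n)<.003;o=q[k].mean(0);n=np.linalg.svd(q[k]-o)[2][2];n*=np.sign(n[2])
    print(name,len(q),"centre",o.round(4),"normal",n.round(3),"zrange",np.percentile(q[:,2],[1,99]).round(4),"rect",cv2.minAreaRect((q[:,:2]*1000).astype(np.float32)))
    return c,q
E
python3 - <<'E'
from h import *
boxplane("scene");boxplane("top")
E
```

```text
scene 952 centre [ 0.4408 -0.0494  0.0443] normal [-0.004 -0.008  1.   ] zrange [0.0334 0.0491] rect ((445.95196533203125, -42.03114318847656), (81.681640625, 142.88563537597656), 57.84663391113281)
top 780 centre [ 0.4435 -0.0897  0.0439] normal [-0.     0.001  1.   ] zrange [0.0401 0.0473] rect ((447.24310302734375, -73.95335388183594), (80.62129974365234, 89.03572082519531), 26.743728637695312)
```

{"fn": "drive_tool", "kwargs": {
  "claw": [0, 0, 0, 0, 0],
  "slide": [
    [0, 0, 0.04],
    [0, 0, 0.04],
    [-0.009, -0.005, 0.04],
    [-0.009, -0.005, 0.04],
    [-0.009, -0.005, 0.023]
  ],
  "yaw": [0, 0, 0, 0, 0]
}}

```text
time: 3.45
tool_pos: [0.4835, -0.0436, 0.2179]
tcp_rot: [3.06, 0.71, 0.001]
wrist_force: [1.2, 0.4, 0.1]
width: 0.0
grip_force: 0.0
```

{"fn": "drive_tool", "kwargs": {
  "claw": [0, 0, 0],
  "slide": [
    [0, 0, -0.006],
    [0, 0, -0.01],
    [0, 0, -0.01]
  ],
  "yaw": [0, 0, 0]
}}

```text
time: 3.7
tool_pos: [0.4867, -0.0425, 0.2157]
tcp_rot: [-3.06, -0.707, -0.012]
wrist_force: [0.7, 9.0, 20.1]
width: -0.002
grip_force: 10.7
```

{"fn": "drive_tool", "kwargs": {
  "claw": [0, 0, 0],
  "slide": [
    [0.007, 0.0035, -0.002],
    [0.0136, 0.0067, -0.005],
    [0.02, 0.01, -0.009]
  ],
  "yaw": [0, 0, 0]
}}

```text
time: 3.95
tool_pos: [0.4966, -0.0374, 0.2108]
tcp_rot: [-3.06, -0.708, -0.012]
wrist_force: [2.3, 7.1, 13.4]
width: 0.0
grip_force: 7.3
```

Run:
```python
from h import *
boxplane("scene");boxplane("top")
```

```text
scene 945 centre [ 0.4537 -0.0469  0.0523] normal [0.326 0.161 0.932] zrange [0.0276 0.07  ] rect ((441.60491943359375, -33.63818359375), (84.49920654296875, 157.41915893554688), 25.574260711669922)
top 710 centre [ 0.4596 -0.0839  0.058 ] normal [0.344 0.172 0.923] zrange [0.0271 0.0696] rect ((459.9256591796875, -68.4871826171875), (79.8567886352539, 85.01133728027344), 26.539823532104492)
```

{"fn": "drive_tool", "kwargs": {
  "claw": [0, 0, 0, 0, 0, 0, 0, 0],
  "slide": [
    [0.005, 0.0024, -0.006],
    [0.01, 0.005, -0.01],
    [0.015, 0.0074, -0.015],
    [0.02, 0.01, -0.02],
    [0.0245, 0.012, -0.026],
    [0.0285, 0.014, -0.032],
    [0.035, 0.0172, -0.044],
    [0.04, 0.0195, -0.056]
  ],
  "yaw": [0, 0, 0, 0, 0, 0, 0, 0]
}}

```text
time: 4.72
tool_pos: [0.5137, -0.0286, 0.1792]
tcp_rot: [-3.06, -0.711, 0.001]
wrist_force: [1.3, 2.0, 4.1]
width: -0.006
grip_force: 2.4
```

Run:
```python
from h import *
boxplane("scene",.005);boxplane("top",.005)
```

```text
scene 482 centre [ 0.4698 -0.0372  0.0699] normal [-0.395 -0.258  0.882] zrange [0.0065 0.0838] rect ((476.5788879394531, -42.25402069091797), (55.333919525146484, 99.4659423828125), 45.98226547241211)
top 342 centre [ 0.4759 -0.0692  0.0662] normal [-0.231 -0.127  0.965] zrange [0.0605 0.083 ] rect ((477.9046630859375, -65.71676635742188), (38.82466506958008, 71.968017578125), 26.66051483154297)
```

{"fn": "drive_tool", "kwargs": {
  "claw": [0, 0, 0, 0, 0, 0, 0, 0],
  "slide": [
    [0.02, 0.01, 0.01],
    [0.06, 0.03, 0.04],
    [0.06, 0.03, 0.12],
    [0.06, 0.03, 0.2],
    [0.06, 0.03, 0.27],
    [0.06, 0.03, 0.27],
    [0.06, 0.03, 0.27],
    [0.06, 0.03, 0.27]
  ],
  "yaw": [0.25, 0.25, 0.25, 0.5, 0.5, 0.5, 0.5, 0.5]
}}

```text
time: 5.48
tool_pos: [0.5428, -0.0139, 0.3152]
tcp_rot: [-2.337, -2.097, 0.003]
wrist_force: [-0.5, 0.2, -0.8]
width: -0.002
grip_force: 0.0
```

Run:
```python
from h import *
from workcell import bot
s=bot.read_state();print(s["tool_pos"],s["tcp_rot"],s["q"].round(2))
a=np.radians(26.5);Rm=np.array([[np.cos(a),-np.sin(a)],[np.sin(a),np.cos(a)]])
for n in("scene","top"):
    c,q=boxplane(n,.005)
    B=(q[:,:2]-[.443,-.063])@Rm*1000
    for z0 in np.arange(.0,.09,.006):
        m=(q[:,2]>=z0)&(q[:,2]<z0+.006)
        if m.sum()>8: print(round(z0,3),m.sum(),"x",np.percentile(B[m][:,0],[5,50,95]).round(1),"y",np.percentile(B[m][:,1],[2,98]).round(1))
```

```text
[ 0.54280596 -0.01390379  0.31515079] [-2.33719951 -2.09728576  0.00317082] [-0.07  0.09  1.98 -0.    1.07  0.04]
scene 556 centre [ 0.4686 -0.0445  0.0694] normal [-0.496 -0.283  0.821] zrange [0.0061 0.0838] rect ((464.8775939941406, -44.716590881347656), (40.68362045288086, 104.47686004638672), 27.046037673950195)
0.006 9 x [22.1 26.  27.6] y [-41.9  -3.3]
0.06 202 x [ 8.4 16.9 32.4] y [-39.4  46.5]
0.066 227 x [15.3 34.3 45. ] y [-36.8  46. ]
0.072 55 x [33.5 43.5 46.2] y [-38.7  48. ]
0.078 39 x [43.5 45.3 47.3] y [-43.   56.8]
top 664 centre [ 0.4678 -0.0492  0.0668] normal [-0.22  -0.111  0.969] zrange [0.0611 0.0834] rect ((468.6476745605469, -48.61958312988281), (39.434940338134766, 110.89337158203125), 26.68655014038086)
0.06 232 x [10.6 17.3 28.8] y [-40.   43.2]
0.066 326 x [21.9 35.4 45.6] y [-42.   44.8]
0.072 29 x [39.1 44.1 46.2] y [-39.5  41.9]
0.078 73 x [45.7 47.3 49. ] y [-51.5  54.3]
```

Run:
```python
import numpy as np
from workcell import bot
s=bot.read_state();T=s["tool_pos"];o=np.array([.443,-.063]);a=np.radians(26.7);u=np.array([np.cos(a),np.sin(a)]);v=np.array([-u[1],u[0]])
Lx=67
def path(t):
    r=np.radians(t);S,Co=np.sin(r),np.cos(r);C=np.array([Lx,0])+74*np.array([S,Co])+4*np.array([-Co,S])
    if t<=20:
        z=max(C[1],C[1]+22*np.tan(r))+1.5
        x=C[0]+10*S if t<0 else C[0]+(z-C[1])*np.tan(r)
        return x-11,z
    d=22-(t-20)/70*17
    Tl=C+d*np.array([-Co,S]); return Tl[0]+11,Tl[1]+1
b0=None
for t in [-13,-13,-8,-3,2,7,12,17,20,25,30,35,40,45,50,55,60,65,70,75,80,85,90]:
    x,z=path(t)
    if b0 is None: x-=8;z+=12
    p=np.r_[o+u*x/1000+v*.0015,z/1000+.1734]
    if b0 is None:b0=p;print("to start",((p-T)/.5).round(3),p.round(4))
    print(t,round(x,1),round(z,1),((p-b0)/.5).round(4).tolist())
```

```text
to start [-0.155 -0.073 -0.112] [ 0.4648 -0.0503  0.2581]
-13 25.2 84.7 [0.0, 0.0, 0.0]
-13 33.2 72.7 [0.0143, 0.0072, -0.024]
-8 40.3 74.2 [0.0271, 0.0136, -0.021]
-3 47.6 75.2 [0.04, 0.0201, -0.019]
2 54.7 76.4 [0.0526, 0.0265, -0.0167]
7 61.6 78.1 [0.065, 0.0327, -0.0131]
12 68.8 79.4 [0.0779, 0.0392, -0.0106]
17 76.3 80.2 [0.0913, 0.0459, -0.0091]
20 81.0 80.4 [0.0997, 0.0501, -0.0086]
25 86.8 78.5 [0.1101, 0.0554, -0.0123]
30 94.6 76.9 [0.124, 0.0623, -0.0157]
35 102.1 74.4 [0.1374, 0.0691, -0.0205]
40 109.4 71.3 [0.1504, 0.0756, -0.0269]
45 116.2 67.4 [0.1626, 0.0818, -0.0346]
50 122.7 62.9 [0.1741, 0.0876, -0.0436]
55 128.6 57.8 [0.1847, 0.0929, -0.0538]
60 133.9 52.1 [0.1943, 0.0977, -0.0652]
65 138.7 45.9 [0.2028, 0.102, -0.0775]
70 142.8 39.3 [0.2101, 0.1057, -0.0907]
75 146.2 32.4 [0.2162, 0.1087, -0.1047]
80 148.9 25.1 [0.221, 0.1111, -0.1192]
85 150.8 17.6 [0.2245, 0.1129, -0.1342]
90 152.0 10.0 [0.2265, 0.1139, -0.1494]
```

{"fn": "drive_tool", "kwargs": {
  "claw": [0, 0, 0, 0, 0, 0, 0, 0],
  "slide": [
    [-0.08, -0.036, -0.02],
    [-0.155, -0.073, -0.05],
    [-0.155, -0.073, -0.05],
    [-0.155, -0.073, -0.05],
    [-0.155, -0.073, -0.05],
    [-0.155, -0.073, -0.05],
    [-0.155, -0.073, -0.08],
    [-0.155, -0.073, -0.1]
  ],
  "yaw": [-0.317, -0.317, -0.317, -0.317, -0.317, -0.317, -0.317, -0.317]
}}

```text
time: 6.25
tool_pos: [0.4654, -0.0503, 0.2642]
tcp_rot: [-3.062, -0.701, 0.004]
wrist_force: [-0.6, -0.1, -0.3]
width: -0.001
grip_force: 0.0
```

{"fn": "drive_tool", "kwargs": {
  "claw": [0, 0],
  "slide": [
    [0, 0, -0.012],
    [0, 0, -0.012]
  ],
  "yaw": [-0.01, -0.01]
}}

```text
time: 6.42
tool_pos: [0.4643, -0.0501, 0.2567]
tcp_rot: [-3.069, -0.662, 0.01]
wrist_force: [-0.5, -0.4, 0.4]
width: 0.001
grip_force: 0.0
```

{"fn": "drive_tool", "kwargs": {
  "claw": [0, 0, 0, 0, 0, 0, 0, 0],
  "slide": [
    [0.007, 0.0036, -0.012],
    [0.0143, 0.0072, -0.021],
    [0.0271, 0.0136, -0.018],
    [0.04, 0.02, -0.016],
    [0.0526, 0.0265, -0.0137],
    [0.0588, 0.0295, -0.012],
    [0.065, 0.0327, -0.01],
    [0.065, 0.0327, -0.01]
  ],
  "yaw": [0.013, 0.013, 0.013, 0.013, 0.013, 0.013, 0.013, 0.013]
}}

```text
time: 7.08
tool_pos: [0.4998, -0.0335, 0.2552]
tcp_rot: [3.055, 0.732, 0.002]
wrist_force: [-0.2, -0.9, 0.5]
width: -0.001
grip_force: 0.5
```

Run:
```python
from h import *
boxplane("top",.005)
```

```text
top 224 centre [ 0.4836 -0.065   0.0495] normal [-0.811 -0.576  0.104] zrange [0.0139 0.0807] rect ((490.37335205078125, -58.157569885253906), (33.13285827636719, 54.31818389892578), 27.233556747436523)
```

```bash
cat >> h.py <<'E'
def prof(n,dz=.01,zlo=.005):
    a=np.radians(26.7);Rm=np.array([[np.cos(a),-np.sin(a)],[np.sin(a),np.cos(a)]])
    c,q=boxplane(n,zlo);B=(q[:,:2]-[.443,-.063])@Rm*1000
    for z0 in np.arange(.0,.1,dz):
        m=(q[:,2]>=z0)&(q[:,2]<z0+dz)
        if m.sum()>8: print(round(z0,3),m.sum(),"x",np.percentile(B[m][:,0],[3,50,97]).round(1),"y",np.percentile(B[m][:,1],[2,98]).round(1))
E
python3 - <<'E'
from h import *
prof("scene");prof("top")
from workcell import bot
w=bot.read_camera("wrist")
t=bot.read_camera("scene")
a=cv2.resize(t["color"][190:290,240:400],(640,400),interpolation=cv2.INTER_CUBIC);b=cv2.resize(w["color"][150:350,150:470],(640,400))
cv2.imwrite("pics/p3.png",cv2.resize(np.vstack([a,b]),(480,600))[...,::-1])
E
```

```text
scene 528 centre [0.3242 0.0595 0.0102] normal [ 0.002 -0.006  1.   ] zrange [0.0058 0.0335] rect ((311.4770812988281, 69.22268676757812), (79.86418151855469, 84.37490844726562), 34.520809173583984)
0.0 236 x [-84.5 -51.  -20.1] y [135.6 211.7]
0.01 279 x [-84.7 -50.6 -17.8] y [135.8 210. ]
top 216 centre [ 0.484  -0.0662  0.0497] normal [-0.814 -0.573  0.098] zrange [0.0131 0.0799] rect ((491.152587890625, -59.051246643066406), (33.745845794677734, 49.75963592529297), 26.684602737426758)
0.01 83 x [28.  33.6 40.4] y [-33.    4.8]
0.02 10 x [28.9 32.9 37.1] y [-38.1   2.2]
0.07 122 x [33.8 42.3 57.7] y [-42.9  -7.5]
```

View pics/p3.png

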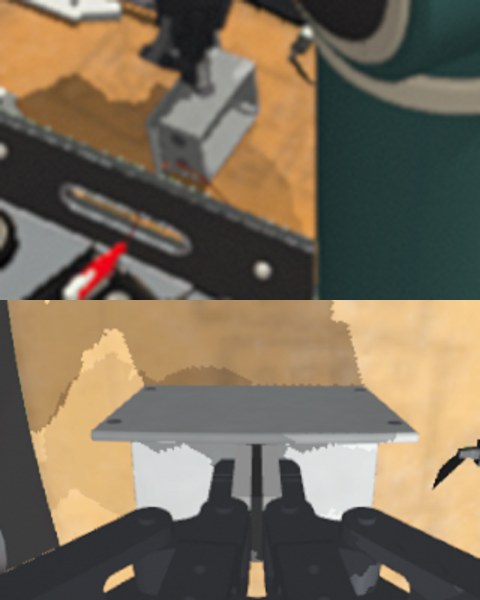

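{"fn": "drive_tool", "kwargs": {
  "claw": [0, 0, 0, 0, 0, 0, 0, 0],
  "slide": [
    [0.0065, 0.0033, 0.001],
    [0.0129, 0.0065, 0.002],
    [0.0195, 0.0098, 0.003],
    [0.0263, 0.0132, 0.003],
    [0.0347, 0.0174, 0.003],
    [0.045, 0.0227, 0],
    [0.059, 0.0296, -0.003],
    [0.0724, 0.0364, -0.0075]
  ],
  "yaw": [0, 0, 0, 0, 0, 0, 0, 0]
}}

```text
time: 8.0
tool_pos: [0.5358, -0.0152, 0.2506]
tcp_rot: [3.055, 0.732, 0.001]
wrist_force: [0.1, 0.0, -0.3]
width: -0.002
grip_force: 0.0
```

Run:
```python
from h import *
from workcell import bot
print(bot.read_state()["tool_pos"])
prof("top",.01,.02);prof("scene",.01,.036)
```

```text
[ 0.53579743 -0.01524648  0.25055305]
top 624 centre [ 0.5195 -0.0404  0.0485] normal [-0.614 -0.698  0.369] zrange [0.0204 0.0862] rect ((513.371826171875, -34.294254302978516), (68.635986328125, 98.10505676269531), 26.153762817382812)
0.02 211 x [51.1 62.5 86. ] y [-51.8  32.6]
0.03 156 x [42.  47.1 91.8] y [-53.8  39.6]
0.04 31 x [ 45.6  96.6 103.5] y [-54.7  -6.3]
0.05 18 x [ 53.2 104.4 108.1] y [-54.1 -40.9]
0.06 30 x [ 62.9 101.7 109. ] y [-50.  -14.6]
0.07 87 x [71.3 91.5 99.7] y [-43.7  -2.3]
0.08 91 x [77.3 81.  86.5] y [-41.8  11.8]
scene 233 centre [0.4841 0.0088 0.0582] normal [ 0.269 -0.939  0.216] zrange [0.0364 0.0937] rect ((510.9558410644531, -25.65374755859375), (63.63884735107422, 91.0230712890625), 28.207233428955078)
0.03 58 x [ 47.   52.2 105.1] y [-38.   44.5]
0.04 56 x [ 45.7  52.  108.5] y [-41.3  47.3]
0.05 11 x [57.8 65.8 73. ] y [-40.   47.2]
0.06 20 x [71.9 78.6 93.2] y [-42.2  47.5]
0.07 48 x [82.6 92.2 98.5] y [-39.3  47.3]
0.08 35 x [89.4 92.5 96.2] y [-37.   40.9]
```

{"fn": "drive_tool", "kwargs": {
  "claw": [0, 0, 0, 0, 0, 0, 0, 0],
  "slide": [
    [0.013, 0.0065, -0.006],
    [0.0252, 0.0127, -0.014],
    [0.0367, 0.0185, -0.023],
    [0.0473, 0.0238, -0.033],
    [0.0569, 0.0286, -0.044],
    [0.0654, 0.033, -0.055],
    [0.074, 0.037, -0.067],
    [0.081, 0.041, -0.08]
  ],
  "yaw": [0, 0, 0, 0, 0, 0, 0, 0]
}}

```text
time: 8.77
tool_pos: [0.5752, 0.0049, 0.2092]
tcp_rot: [-3.055, -0.732, 0.004]
wrist_force: [0.2, 0.5, -1.1]
width: -0.001
grip_force: 0.0
```

Run:
```python
from h import *
from workcell import bot
print(bot.read_state()["tool_pos"])
prof("top",.01,.02)
```

```text
[0.57518113 0.00494553 0.20917534]
top 125 centre [ 0.5448 -0.0365  0.0436] normal [0.005 0.01  1.   ] zrange [0.0232 0.0471] rect ((540.2175903320312, -20.23025131225586), (65.45661926269531, 77.40016174316406), 27.02914047241211)
0.04 115 x [ 73.6  97.  136.6] y [-43.   29.2]
```

{"fn": "drive_tool", "kwargs": {
  "claw": [0, 0, 40, 85, 85, 85, 85, 85],
  "slide": [
    [0, 0, 0.05],
    [0, 0, 0.13],
    [-0.03, -0.015, 0.21],
    [-0.06, -0.03, 0.26],
    [-0.06, -0.03, 0.26],
    [-0.06, -0.03, 0.26],
    [-0.06, -0.03, 0.26],
    [-0.06, -0.03, 0.26]
  ],
  "yaw": [0, 0, 0.5, 0.5, 0.5, 0.5, 0.5, 0.5]
}}

```text
time: 9.48
tool_pos: [0.5444, -0.0105, 0.34]
tcp_rot: [-2.569, -1.807, 0.004]
wrist_force: [0.4, 0.2, 0.1]
width: 0.847
grip_force: 0.0
```

{"fn": "drive_tool", "kwargs": {
  "claw": [85, 85, 85, 85, 85, 85, 85, 85],
  "slide": [
    [0, 0, 0],
    [0, 0, 0],
    [0, 0, 0],
    [0, 0, 0],
    [0, 0, 0],
    [0, 0, 0],
    [0, 0, 0],
    [0, 0, 0]
  ],
  "yaw": [0.26, 0.26, 0.26, 0.26, 0.26, 0.26, 0.26, 0.26]
}}

```text
time: 10.15
tool_pos: [0.5446, -0.0104, 0.3395]
tcp_rot: [-1.645, -2.673, 0.003]
wrist_force: [-0.6, -0.3, -0.9]
width: 0.994
grip_force: 0.0
```

Run:
```python
from h import *
from workcell import bot
s=bot.read_state();print(s["tool_pos"],s["tcp_rot"],"phi",np.degrees(2*np.arctan2(s["tcp_rot"][1],s["tcp_rot"][0])),s["width"])
for n in("scene","top"):
    c,q=boxplane(n,.038,.05)
c=bot.read_camera("top");im=c["color"];w=bot.read_camera("wrist")["color"]
a=cv2.resize(im[110:260,200:360],(533,500),interpolation=cv2.INTER_CUBIC)
cv2.imwrite("pics/p4.png",a[...,::-1]);np.savez("top4.npz",**c)
```

```text
[ 0.54456214 -0.0103618   0.33947513] [-1.64485509 -2.67325898  0.00329868] phi -243.20793541505026 0.9936736384279456
scene 68 centre [0.5002 0.0064 0.0428] normal [ 0.035 -0.016  0.999] zrange [0.0383 0.048 ] rect ((499.1549072265625, 5.5206146240234375), (65.43802642822266, 34.41788864135742), 71.8551025390625)
top 82 centre [ 0.5479 -0.0458  0.0436] normal [-0.007  0.021  1.   ] zrange [0.0394 0.0463] rect ((545.4888305664062, -38.20384216308594), (62.951019287109375, 36.372684478759766), 26.439756393432617)
```

View pics/p4.png

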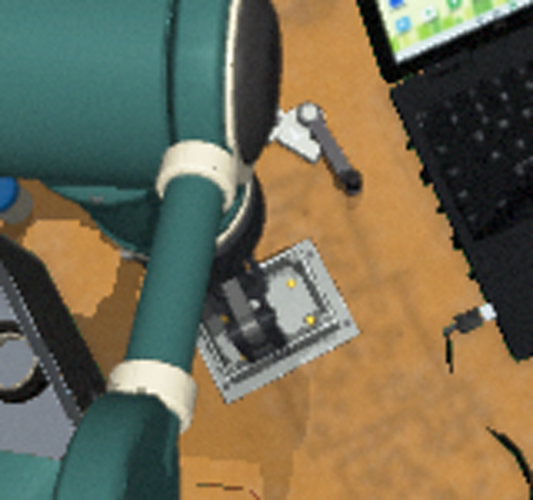

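Run:
```python
from h import *
c=dict(np.load("top4.npz"));hsv=cv2.cvtColor(c["color"],cv2.COLOR_RGB2HSV)
p=plane(c,[[307.4,207.5],[269,230.9],[292.4,182]],.004)[:,:2];print(p.round(4))
print("centre",((p[1]+p[2])/2).round(4),"len",np.linalg.norm(p[0]-p[1]),np.linalg.norm(p[0]-p[2]),"yaw",np.degrees(np.arctan2(*(p[2]-p[0])[::-1])),np.degrees(np.arctan2(*(p[1]-p[0])[::-1]))-90)
P=cloud(c);q=P[(abs(P[...,2]-.044)<.004)&(hsv[...,1]<45)&(P[...,0]>.45)&(P[...,0]<.62)&(P[...,1]<.0)&(P[...,1]>-.1)]
a=np.radians(27);Rm=np.array([[np.cos(a),-np.sin(a)],[np.sin(a),np.cos(a)]]);B=(q[:,:2]-p[0])@Rm*1000
print(len(B),np.percentile(B,[0,2,98,100],axis=0).round(1))
# refine jig from the free first image: inner lip lines
c=dict(np.load("top0.npz"));m=np.zeros((400,640),np.uint8);m[110:195,215:305]=1;hsv=cv2.cvtColor(c["color"],cv2.COLOR_RGB2HSV)
ys,xs=np.nonzero((m>0)&(hsv[...,1]<60)&(hsv[...,2]>140));q=plane(c,np.stack([xs,ys],1),.015)[:,:2]*1000
for yaw in(29,29.6,30.2):
    a=np.radians(yaw);Rm=np.array([[np.cos(a),-np.sin(a)],[np.sin(a),np.cos(a)]]);L=(q-[676.8,53.1])@Rm
    s=(abs(L[:,0])<34)
    l=[L[s&(L[:,1]>0)&(abs(L[:,0]-x)<5)][:,1] for x in(-28,0,28)];r=[L[s&(L[:,1]<0)&(abs(L[:,0]-x)<5)][:,1] for x in(-28,0,28)]
    print(yaw,[(np.percentile(k,[1,99])).round(1) for k in l],[(np.percentile(k,[1,99])).round(1) for k in r],"stop",[np.percentile(L[(abs(L[:,1]-y)<8)][:,0],[1,99]).round(1) for y in(-30,0,30)])
```

```text
[[ 0.5286 -0.0828]
 [ 0.4692  0.0123]
 [ 0.594  -0.0439]]
centre [ 0.5316 -0.0158] len 0.11215714570697331 0.07607738682340828 yaw 30.787425568599694 31.96479619066642
96 [[ 2.5 14.2]
 [ 3.  14.2]
 [67.  89.3]
 [67.1 91.2]]
29 [array([49.7, 72.3]), array([50.3, 72.6]), array([50.2, 72.5])] [array([-96.5, -51.4]), array([-72.7, -51.2]), array([-72.6, -51. ])] stop [array([46.7, 56.5]), array([46. , 55.9]), array([45.4, 56. ])]
29.6 [array([50. , 72.6]), array([50.3, 72.5]), array([49.9, 72.2])] [array([-96.2, -51.1]), array([-72.7, -51.2]), array([-73.5, -51.3])] stop [array([46.3, 56.2]), array([45.9, 55.9]), array([45.7, 56.3])]
30.2 [array([50.3, 72.9]), array([50.3, 72.5]), array([49.6, 71.6])] [array([-94.8, -50.8]), array([-73.3, -51.1]), array([-73.8, -51.5])] stop [array([46. , 56.1]), array([45.9, 55.9]), array([45.9, 56. ])]
```

{"fn": "drive_tool", "kwargs": {
  "claw": [85, 85, 85, 85, 85, 85],
  "slide": [
    [-0.018, -0.01, -0.05],
    [-0.018, -0.01, -0.13],
    [-0.018, -0.01, -0.2],
    [-0.018, -0.01, -0.26],
    [-0.018, -0.01, -0.289],
    [-0.018, -0.01, -0.289]
  ],
  "yaw": [0, 0, 0, 0, 0, 0]
}}

```text
time: 10.85
tool_pos: [0.5337, -0.015, 0.1917]
tcp_rot: [-1.645, -2.667, 0.007]
wrist_force: [-0.4, 0.1, -0.1]
width: 0.996
grip_force: 0.0
```

{"fn": "drive_tool", "kwargs": {
  "claw": [55, 55, 55, 55, 55, 55],
  "slide": [
    [0, 0, 0],
    [0, 0, 0],
    [0, 0, 0],
    [0, 0, 0],
    [0, 0, 0],
    [0, 0, 0]
  ],
  "yaw": [0, 0, 0, 0, 0, 0],
  "newtons": 30
}}

```text
time: 11.35
tool_pos: [0.5374, -0.0152, 0.1977]
tcp_rot: [1.647, 2.672, 0.002]
wrist_force: [1.3, 0.7, 2.6]
width: 0.741
grip_force: 35.4
```

```bash
cat >> h.py <<'E'
def rimcheck(yaw=None):
    from workcell import bot
    s=bot.read_state();T=s["tool_pos"];yaw=np.degrees(2*np.arctan2(s["tcp_rot"][1],s["tcp_rot"][0]))%360-90
    a=np.radians(yaw);Rm=np.array([[np.cos(a),-np.sin(a)],[np.sin(a),np.cos(a)]]);print("T",T,"yaw",yaw)
    for n in("top","scene"):
        c=bot.read_camera(n);P=cloud(c);hsv=cv2.cvtColor(c["color"],cv2.COLOR_RGB2HSV);B=(P[...,:2]-T[:2])@Rm*1000
        for zn,z0,z1 in(("rim",.040,.049),("flange",.0015,.009)):
            m=(hsv[...,1]<50)&(hsv[...,2]>90)&(P[...,2]>z0)&(P[...,2]<z1)&(abs(B[...,0])<46)&(abs(B[...,1])<64)&(c["depth"]>0)
            b=B[m]
            if len(b)>10: print(n,zn,len(b),"x",np.percentile(b[:,0],[1,99]).round(1),"y",np.percentile(b[:,1],[1,5,95,99]).round(1))
E
python3 -c "
from h import *
rimcheck()"
```

```text
T [ 0.53740997 -0.01518295  0.19769214] yaw 26.699901904554665
top rim 55 x [-30.   11.9] y [-43.3 -42.5  45.9  46.2]
top flange 280 x [-39.   28.8] y [-53.8 -52.7  56.9  58.6]
scene rim 73 x [-39.6  31.1] y [-22.8 -14.2  48.7  49.4]
scene flange 327 x [-42.4  36.9] y [-48.6 -35.8  51.   52.9]
```

{"fn": "drive_tool", "kwargs": {
  "claw": [55, 55, 55, 55, 55, 55],
  "slide": [
    [0, 0, 0.004],
    [0.03, 0.008, 0.004],
    [0.06, 0.016, 0.004],
    [0.086, 0.0224, 0.004],
    [0.086, 0.0224, 0.004],
    [0.086, 0.0224, 0.004]
  ],
  "yaw": [0, 0.008, 0.0156, 0.0156, 0.0156, 0.0156]
}}

```text
time: 11.95
tool_pos: [0.5795, -0.0038, 0.1976]
tcp_rot: [-1.581, -2.714, 0.001]
wrist_force: [2.1, 0.8, -0.9]
width: 0.742
grip_force: 34.8
```

```bash
python3 -c "
from h import *
rimcheck()"
```

```text
T [ 0.57945488 -0.00376807  0.19760959] yaw 29.53702685508881
top rim 54 x [-31.   28.5] y [-43.  -42.6  -3.1  34.6]
top flange 279 x [-41.4  41.1] y [-53.8 -52.9  36.8  54.5]
scene rim 76 x [-35.8  29.8] y [-24.9 -14.1  49.3  50.9]
scene flange 389 x [-42.9  36.8] y [-47.  -35.   59.2  61.2]
```

{"fn": "drive_tool", "kwargs": {
  "claw": [55, 55, 55, 55],
  "slide": [
    [0.026, 0.0148, 0],
    [0.052, 0.0295, 0],
    [0.078, 0.0443, 0],
    [0.087, 0.0492, 0]
  ],
  "yaw": [0, 0, 0, 0]
}}

```text
time: 12.38
tool_pos: [0.6233, 0.0211, 0.198]
tcp_rot: [-1.582, -2.714, -0.0]
wrist_force: [0.4, 0.1, -4.8]
width: 0.739
grip_force: 34.2
```

{"fn": "drive_tool", "kwargs": {
  "claw": [55, 55, 55, 55],
  "slide": [
    [0.017, 0.0098, 0],
    [0.035, 0.0197, 0],
    [0.052, 0.0295, 0],
    [0.052, 0.0295, 0]
  ],
  "yaw": [0, 0, 0, 0]
}}

```text
time: 12.72
tool_pos: [0.6507, 0.0363, 0.1985]
tcp_rot: [1.581, 2.712, 0.003]
wrist_force: [0.2, 0.0, -3.5]
width: 0.737
grip_force: 34.4
```

{"fn": "drive_tool", "kwargs": {
  "claw": [55, 55, 55, 55],
  "slide": [
    [0.014, 0.008, 0],
    [0.028, 0.0158, 0],
    [0.043, 0.0245, 0],
    [0.043, 0.0245, 0]
  ],
  "yaw": [0, 0, 0, 0]
}}

```text
time: 13.05
tool_pos: [0.6722, 0.0486, 0.1986]
tcp_rot: [1.581, 2.713, 0.003]
wrist_force: [0.8, 0.2, -3.8]
width: 0.739
grip_force: 34.5
```

```bash
python3 -c "
from h import *
rimcheck()"
```

```text
T [0.67221485 0.04856658 0.19856392] yaw 29.536955317312632
top rim 98 x [-31.9  31.3] y [-43.1 -42.5  44.7  45.8]
top flange 435 x [-40.6  38.9] y [-52.6 -48.2  49.6  56.5]
scene rim 77 x [-36.4  32.7] y [-29.4 -21.3  49.3  49.9]
scene flange 254 x [-43.6  29.9] y [-60.1 -46.8  50.9  57.5]
```

{"fn": "drive_tool", "kwargs": {
  "claw": [55, 55, 55, 55],
  "slide": [
    [0.007, 0.004, 0],
    [0.0105, 0.006, 0],
    [0.0105, 0.006, 0],
    [0.0105, 0.006, 0]
  ],
  "yaw": [0, 0, 0, 0]
}}

```text
time: 13.48
tool_pos: [0.6757, 0.0507, 0.1982]
tcp_rot: [-1.582, -2.714, 0.0]
wrist_force: [0.2, 0.0, -3.9]
width: 0.744
grip_force: 34.5
```

{"fn": "drive_tool", "kwargs": {
  "claw": [55, 55, 55],
  "slide": [
    [0.007, 0.004, 0],
    [0.007, 0.004, 0],
    [0.007, 0.004, 0]
  ],
  "yaw": [0, 0, 0]
}}

```text
time: 13.73
tool_pos: [0.6793, 0.0527, 0.1981]
tcp_rot: [1.582, 2.714, -0.0]
wrist_force: [-0.5, -0.5, -3.4]
width: 0.741
grip_force: 34.6
```

{"fn": "drive_tool", "kwargs": {
  "claw": [55, 55, 55],
  "slide": [
    [0.005, 0.003, -0.002],
    [0.005, 0.003, -0.004],
    [0.005, 0.003, -0.004]
  ],
  "yaw": [0, 0, 0]
}}

```text
time: 13.98
tool_pos: [0.6806, 0.0532, 0.1974]
tcp_rot: [-1.581, -2.711, 0.007]
wrist_force: [-8.4, -4.6, 6.7]
width: 0.742
grip_force: 35.7
```

{"fn": "drive_tool", "kwargs": {
  "claw": [55, 55, 55],
  "slide": [
    [0.005, 0.003, 0],
    [0.005, 0.003, 0],
    [0.005, 0.003, 0]
  ],
  "yaw": [0, 0, 0]
}}

```text
time: 14.23
tool_pos: [0.6816, 0.0536, 0.1976]
tcp_rot: [-1.579, -2.708, 0.013]
wrist_force: [-15.4, -7.9, 14.5]
width: 0.745
grip_force: 36.5
```

{"fn": "drive_tool", "kwargs": {
  "claw": [85, 85, 85, 85, 85, 85, 85, 85],
  "slide": [
    [-0.005, -0.003, 0],
    [-0.005, -0.003, 0],
    [-0.005, -0.003, 0.02],
    [-0.005, -0.003, 0.1],
    [-0.005, -0.003, 0.18],
    [-0.1, -0.057, 0.24],
    [-0.18, -0.1, 0.24],
    [-0.18, -0.1, 0.24]
  ],
  "yaw": [0, 0, 0, 0, 0, -0.25, -0.25, -0.25]
}}

```text
time: 14.9
tool_pos: [0.5935, 0.005, 0.3203]
tcp_rot: [2.064, 2.363, 0.005]
wrist_force: [0.1, 0.8, -0.8]
width: 0.995
grip_force: 0.0
```

{"fn": "drive_tool", "kwargs": {
  "claw": [0, 0, 0, 0, 0, 0, 0, 0],
  "slide": [
    [-0.1, -0.2, 0],
    [-0.1, -0.2, 0],
    [-0.1, -0.2, 0],
    [-0.1, -0.2, 0],
    [-0.1, -0.2, 0],
    [-0.1, -0.2, 0],
    [-0.1, -0.2, 0],
    [-0.1, -0.2, 0]
  ],
  "yaw": [-0.25, -0.25, -0.25, -0.25, -0.25, -0.25, -0.25, -0.25]
}}

```text
time: 15.57
tool_pos: [0.545, -0.0944, 0.3177]
tcp_rot: [2.81, 1.401, 0.004]
wrist_force: [0.4, -0.1, -0.0]
width: 0.001
grip_force: 0.0
```

Run:
```python
from h import *
from workcell import bot
s=bot.read_state();print(s["tool_pos"],"phi",np.degrees(2*np.arctan2(s["tcp_rot"][1],s["tcp_rot"][0]))%360,s["q"].round(2))
a=np.radians(29.5);Rm=np.array([[np.cos(a),-np.sin(a)],[np.sin(a),np.cos(a)]]);O=np.array([.6797,.0541])
t=bot.read_camera("top");sc=bot.read_camera("scene");np.savez("top5.npz",**t)
for n,c in(("top",t),("scene",sc)):
    P=cloud(c);hsv=cv2.cvtColor(c["color"],cv2.COLOR_RGB2HSV);B=(P[...,:2]-O)@Rm*1000;z=P[...,2]*1000
    g=(hsv[...,1]<50)&(hsv[...,2]>90)&(c["depth"]>0)
    b=B[g&(z>39)&(z<49)&(abs(B[...,0])<60)&(abs(B[...,1])<60)];print(n,"rim",len(b),np.percentile(b,[0,1,50,99,100],axis=0).round(1).tolist())
    k=(z>38)&(z<52)&(abs(B[...,0]+105)<30)&(abs(B[...,1]+95)<30);print("knob",k.sum(),B[k].mean(0).round(1) if k.any() else '',z[k].max() if k.any() else '')
    if n=="top":
        for x0 in range(-200,0,25):
            m=(abs(B[...,0]-x0)<12.5)&(B[...,1]<-112)&(B[...,1]>-230)
            print(x0,[(y0,round(float(np.percentile(z[m&(abs(B[...,1]-y0)<10)],98)))) for y0 in(-120,-140,-160,-180,-200,-220) if (m&(abs(B[...,1]-y0)<10)).any()])
im=t["color"][110:230,200:360];cv2.imwrite("pics/p5.png",cv2.resize(im,(640,480),interpolation=cv2.INTER_CUBIC)[...,::-1])
```

```text
[ 0.54496557 -0.09440125  0.31774117] phi 52.98443910489459 [-0.22  0.11  1.96  0.    1.08  0.43]
top rim 36 [[8.0, 20.6], [8.9, 21.1], [27.8, 40.4], [32.2, 46.5], [32.4, 46.7]]
knob 0  
-200 [(-120, 532), (-140, 21), (-160, 22), (-180, 22), (-200, 22), (-220, 23)]
-175 [(-140, 18), (-160, 23), (-180, 23), (-200, 24), (-220, 24)]
-150 [(-180, 24), (-200, 23), (-220, 24)]
-125 [(-220, 24)]
-100 []
-75 []
-50 []
-25 [(-200, 89), (-220, 89)]
scene rim 172 [[-34.7, -44.4], [-34.1, -43.5], [8.1, 2.8], [32.2, 48.5], [32.9, 48.6]]
knob 21 [-107.9  -90.4] 49.55574749706504
```

View pics/p5.png

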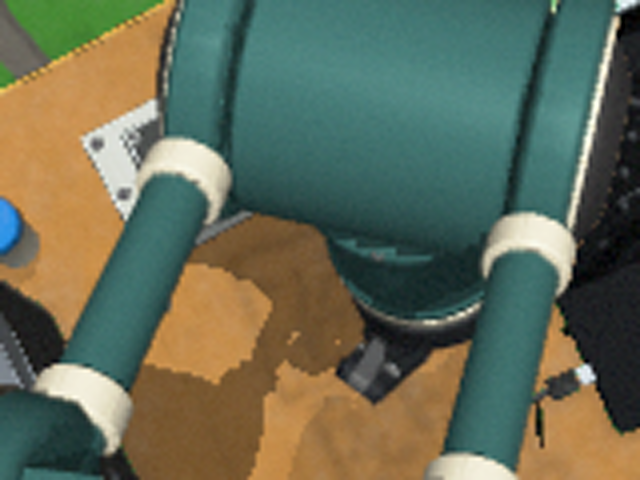

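Run:
```python
import numpy as np
a=np.radians(29.5);u=np.array([np.cos(a),np.sin(a)]);v=np.array([-u[1],u[0]]);O=np.array([.6797,.0541])
b0=None
for t in [90,90,83,76,69,62,55,48,41,34,27,20,13,6,0,-3]:
    r=np.radians(t);al=min(t,60);al=max(al,0);n=np.array([np.cos(np.radians(al)),np.sin(np.radians(al))])
    c=np.array([-41,-90])+66*np.array([-np.sin(r),np.cos(r)])-n*(17.5+(10 if b0 is None else 0))
    w=O+(u*c[0]+v*c[1])/1000
    if b0 is None: b0=w;print("start",w.round(4),((w-[.545,-.0944])/.5).round(3))
    print(t,c.round(1),((w-b0)/.5).round(3).tolist(),"yaw",round((al-60)/180,3))
```

```text
start [ 0.6307 -0.1044] [ 0.171 -0.02 ]
90 [-120.8 -113.8] [0.0, 0.0] yaw 0.0
90 [-115.8 -105.2] [0.0, 0.02] yaw 0.0
83 [-115.3  -97.1] [-0.007, 0.034] yaw 0.0
76 [-113.8  -89.2] [-0.012, 0.05] yaw 0.0
69 [-111.4  -81.5] [-0.015, 0.065] yaw 0.0
62 [-108.   -74.2] [-0.017, 0.082] yaw 0.0
55 [-105.1  -66.5] [-0.019, 0.098] yaw -0.028
48 [-101.8  -58.8] [-0.021, 0.114] yaw -0.067
41 [-97.5 -51.7] [-0.021, 0.131] yaw -0.106
34 [-92.4 -45.1] [-0.018, 0.148] yaw -0.144
27 [-86.6 -39.1] [-0.014, 0.164] yaw -0.183
20 [-80. -34.] [-0.008, 0.179] yaw -0.222
13 [-72.9 -29.6] [0.0, 0.194] yaw -0.261
6 [-65.3 -26.2] [0.01, 0.207] yaw -0.3
0 [-58.5 -24. ] [0.02, 0.218] yaw -0.333
-3 [-55.  -24.1] [0.026, 0.221] yaw -0.333
```

{"fn": "drive_tool", "kwargs": {
  "claw": [0, 0, 0, 0, 0, 0, 0, 0],
  "slide": [
    [0.085, -0.011, 0],
    [0.17, -0.022, 0],
    [0.17, -0.022, 0],
    [0.17, -0.022, 0],
    [0.17, -0.022, 0],
    [0.17, -0.022, -0.08],
    [0.17, -0.022, -0.16],
    [0.17, -0.022, -0.232]
  ],
  "yaw": [0.203, 0.203, 0.203, 0.203, 0.203, 0.203, 0.203, 0.203]
}}

```text
time: 16.33
tool_pos: [0.6299, -0.1051, 0.1999]
tcp_rot: [2.226, 2.214, 0.002]
wrist_force: [0.6, -0.4, -0.5]
width: 0.003
grip_force: 0.0
```

{"fn": "drive_tool", "kwargs": {
  "claw": [0, 0],
  "slide": [
    [0, 0, 0],
    [0, 0, 0]
  ],
  "yaw": [0, 0]
}}

```text
time: 16.5
tool_pos: [0.628, -0.1048, 0.1979]
tcp_rot: [-2.225, -2.211, 0.005]
wrist_force: [0.7, 0.2, 1.1]
width: -0.001
grip_force: 0.0
```

{"fn": "drive_tool", "kwargs": {
  "claw": [0, 0, 0, 0, 0, 0],
  "slide": [
    [0.002, 0.01, 0.008],
    [0.003, 0.02, 0.008],
    [-0.003, 0.034, 0.008],
    [-0.008, 0.05, 0.008],
    [-0.011, 0.065, 0.008],
    [-0.013, 0.082, 0.008]
  ],
  "yaw": [0, 0, 0, 0, 0, 0]
}}

```text
time: 17.0
tool_pos: [0.6227, -0.0634, 0.2054]
tcp_rot: [2.229, 2.212, 0.002]
wrist_force: [-0.0, 0.5, 1.1]
width: 0.005
grip_force: 0.4
```

```bash
cat >> h.py <<'E'
def knob():
    from workcell import bot
    s=bot.read_state();print(s["tool_pos"],s["wrist_force"].round(1),"phi",np.degrees(2*np.arctan2(s["tcp_rot"][1],s["tcp_rot"][0]))%360)
    a=np.radians(29.5);Rm=np.array([[np.cos(a),-np.sin(a)],[np.sin(a),np.cos(a)]]);O=np.array([.6797,.0541])
    print("tool local",((s["tool_pos"][:2]-O)@Rm*1000).round(1))
    for n in("scene","top"):
        c=bot.read_camera(n);P=cloud(c);B=(P[...,:2]-O)@Rm*1000;z=P[...,2]*1000;V=c["color"].max(2)
        r=np.hypot(B[...,0]+41,B[...,1]+90)
        k=(c["depth"]>0)&(r>56)&(r<76)&(B[...,1]<0)&(B[...,0]<-36)&(z>40)&(z<52)&(V<90)
        l=(c["depth"]>0)&(r>15)&(r<58)&(z>17)&(z<28)&(V<110)&(B[...,0]<-30)
        for nm,m in(("knob",k),("arm",l)):
            if m.sum()>4: b=np.median(B[m],0);print(n,nm,m.sum(),b.round(1),"theta",np.arctan2(-(b[0]+41),b[1]+90).round(3))
E
python3 -c "
from h import *
knob()"
```

```text
[ 0.6227292  -0.06343115  0.20537198] [-0.   0.5  1.1] phi 89.58524983826238
tool local [-107.5  -74.2]
scene knob 21 [-102.8  -56.9] theta 1.079
scene arm 53 [-67.5 -68.8] theta 0.897
```

{"fn": "drive_tool", "kwargs": {
  "claw": [0, 0, 0, 0, 0, 0, 0, 0],
  "slide": [
    [-0.002, 0.016, -0.003],
    [-0.004, 0.032, -0.006],
    [-0.004, 0.049, -0.006],
    [-0.001, 0.066, -0.006],
    [0.003, 0.082, -0.006],
    [0.009, 0.097, -0.006],
    [0.017, 0.112, -0.006],
    [0.027, 0.125, -0.006]
  ],
  "yaw": [-0.028, -0.067, -0.106, -0.144, -0.183, -0.222, -0.261, -0.3]
}}

```text
time: 17.77
tool_pos: [0.6358, -0.0012, 0.2007]
tcp_rot: [-2.994, -0.951, 0.002]
wrist_force: [-1.1, -0.1, 0.6]
width: -0.004
grip_force: 0.4
```

{"fn": "drive_tool", "kwargs": {
  "claw": [0, 0, 0],
  "slide": [
    [0.005, 0.005, 0],
    [0.012, 0.009, 0],
    [0.014, 0.01, 0]
  ],
  "yaw": [-0.033, -0.033, -0.033]
}}

```text
time: 18.02
tool_pos: [0.6423, 0.0034, 0.2005]
tcp_rot: [-3.035, -0.809, 0.007]
wrist_force: [-5.8, -0.7, 4.0]
width: 0.002
grip_force: 3.1
```

```bash
python3 -c "
from h import *
knob()"
```

```text
[0.64234334 0.00341542 0.20052044] [-5.8 -0.7  4. ] phi 29.84757098807347
tool local [-57.5 -25.7]
scene knob 8 [ -37.9 -154.6] theta -3.094
top knob 14 [-64.2 -37.4] theta 0.416
```

{"fn": "drive_tool", "kwargs": {
  "claw": [0, 0, 0],
  "slide": [
    [0.005, 0.003, 0],
    [0.009, 0.005, 0],
    [0.009, 0.005, 0]
  ],
  "yaw": [0, 0, 0]
}}

```text
time: 18.37
tool_pos: [0.6442, 0.0042, 0.2003]
tcp_rot: [-3.035, -0.808, 0.02]
wrist_force: [-16.4, -5.8, 11.7]
width: -0.003
grip_force: 8.6
```

{"fn": "drive_tool", "kwargs": {
  "claw": [0, 0, 0, 0, 0, 0, 0, 0],
  "slide": [
    [-0.03, -0.017, 0],
    [-0.06, -0.034, 0.04],
    [-0.06, -0.05, 0.12],
    [-0.1, -0.12, 0.2],
    [-0.12, -0.2, 0.25],
    [-0.13, -0.28, 0.25],
    [-0.14, -0.36, 0.25],
    [-0.15, -0.44, 0.25]
  ],
  "yaw": [0, 0, 0, 0, 0, 0, 0, 0]
}}

```text
time: 19.03
tool_pos: [0.5747, -0.2022, 0.3285]
tcp_rot: [3.033, 0.807, 0.007]
wrist_force: [0.0, -0.2, 0.3]
width: -0.001
grip_force: 0.0
```

Run:
```python
from h import *
knob()
from workcell import bot
t=bot.read_camera("scene");u=bot.read_camera("top")
b=cv2.resize(u["color"][100:240,200:360],(640,560),interpolation=cv2.INTER_CUBIC);a=cv2.resize(t["color"][160:260,190:304],(640,560),interpolation=cv2.INTER_CUBIC)
cv2.imwrite("pics/p6.png",cv2.resize(np.hstack([a,b]),(800,350))[...,::-1])
```

```text
[ 0.5747296  -0.20221911  0.32850861] [ 0.  -0.2  0.3] phi 29.813197083639153
tool local [-217.6 -171.4]
scene knob 21 [-42.4 -22.4] theta 0.021
scene arm 59 [-43.3 -54.8] theta 0.067
top knob 30 [-39.8 -25.7] theta -0.018
top arm 68 [-41.6 -58.5] theta 0.019
```

View pics/p6.png

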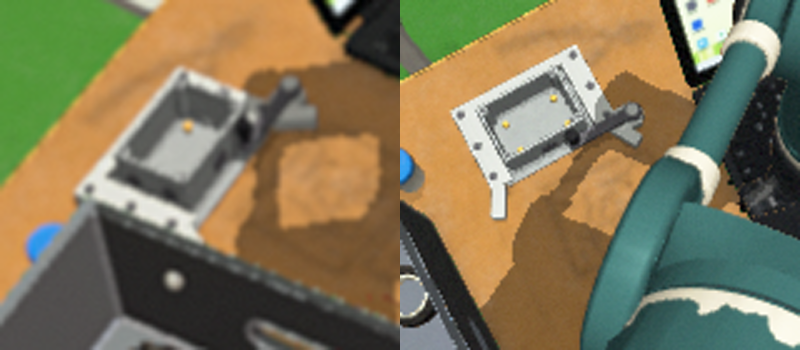

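The picture shows the box mouth up inside the jig, centred near (530,115) on the right half. The latch is shut, running from its pivot at (632,112) to the knob at (572,137). The arm is clear of everything.

```bash
python3 -c "
from workcell import bot
print(bot.finish_job())"
```

```text
the job is handed in; nothing more can be done
None
```

The box is turned mouth up and home against the back stop under the keeper rails, the latch is swung shut behind it, and the job was handed in at about 19 s with the arm clear; the hand-in returned no verdict.

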